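# Tip a hardness specimen onto its seat and press it home

### The job

The aluminium specimen block stands on end in front of the low rubber-topped seat; it has to lie on the seat with its three indentation marks facing up, for reading. Push it, still upright, squarely up against the seat's near edge and let it stand there a moment, then push high to tip it over that edge onto the seat, and slide it squarely home against the end fence, pressing it there for a second with a steady push of about 12 N. Never push the block with more than 20 N, disturb nothing else, and leave the block lying flush against the fence, near its middle.

Things in the scene. Friction and masses are not known exactly. Their poses are not given: they have to be found in the camera images.
- specimen: Plain aluminium block 40 x 64 x 70 mm (its x, y, z), 0.38 to 0.58 kg, standing on its 40 x 64 mm foot, 20 to 50 mm short of the seat's near edge, turned a little. Origin at its centre, 35 mm above the table; +z foot to head; +x looks roughly to the seat; three small round marks on the broad -x face. Friction unknown; pushed near its head with no stop at its foot it topples early.
- seat: The seat: a low fixed steel plate with a rubber top, 140 x 110 mm (its own x, y), 8 mm high in all. Origin at the centre of its underside, on the table. Its +x runs from the near edge (the low stop, at x = -70 mm, along y), where the specimen stands, to the end where the fence is. Pushed high, the block turns about the top of this edge and its far face rises; a push kept level drags down that face and can wedge.
- fence: The end fence: a fixed aluminium bar 18 x 100 x 22 mm (x, y, z) across the seat, standing on its rubber top, parallel to the seat's near edge, 90 to 115 mm beyond that edge. Origin at the middle of the lower edge of the face that looks to the specimen, 8 mm above the table; +x points along the seat's +x, into the bar.
- disc_big: Bystander, not to be moved: round steel reference disc, 64 mm across, 16 mm high. Origin at the centre of its underside.
- disc_small: Bystander, not to be moved: round steel reference disc, 44 mm across, 12 mm high. Origin at the centre of its underside.
- loupe: Bystander, not to be moved: black stand loupe, 40 mm across, 48 mm high. Origin at the centre of its underside.
- coupon: Bystander, not to be moved: steel bar 80 x 24 x 24 mm lying along its own x. Origin at the centre of its underside.
- brush: Bystander, not to be moved: brush, 170 mm long, lying along its own x.
- driver: Bystander, not to be moved: screwdriver, 170 mm long, lying along its own x.
- jar: Bystander, not to be moved: white jar with cap, 60 mm across, 60 mm high. Origin at the centre of its underside.
Mind the look-alikes: they are no part of the job. Leave any yellow look-alike of the specimen alone. What is shaped like the seat but green is not meant.

How it is judged (in metres and radians):
On the way, in this order (a step that is already met when the one before it is completed fails the run):
1. the specimen stands upright with its foot squarely against the seat's near edge (angle between specimen's own z axis and vertical below 0.05 rad and angle between the x axis of specimen and the x axis of seat, either way round below 0.05 rad and x of specimen in the frame of seat between -0.093 and -0.087 m and y of specimen in the frame of seat between -0.02 and 0.02 m), for 0.2 s.
2. the specimen lies on the seat, marks up, short of the fence (angle between specimen's own x axis and vertical above 3.08 rad and angle between specimen's own z axis and vertical between 1.5 and 1.64 rad and z of specimen in the frame of seat between 0.0255 and 0.0305 m and x of specimen in the frame of fence below -0.045 m), for 0.2 s.
3. the specimen is pressed squarely home against the fence with more than 4 N for 0.4 s (angle between specimen's own x axis and vertical above 3.08 rad and angle between specimen's own z axis and vertical between 1.5 and 1.64 rad and z of specimen in the frame of seat between 0.0255 and 0.0305 m and x of specimen in the frame of fence between -0.0375 and -0.0335 m and y of specimen in the frame of fence between -0.015 and 0.015 m and angle between the z axis of specimen and the x axis of fence, either way round below 0.035 rad and contact force between specimen and fence above 4 N), for 0.4 s.
At the end, for the whole second after the job is handed in: The specimen lies flat on the seat, marks up, its head within 2.5 mm of the fence's face and square to it within 2 degrees, its middle within 15 mm of the fence's middle, at rest and released (angle between specimen's own x axis and vertical above 3.08 rad and angle between specimen's own z axis and vertical between 1.5 and 1.64 rad and z of specimen in the frame of seat between 0.0255 and 0.0305 m and x of specimen in the frame of fence between -0.0375 and -0.0335 m and y of specimen in the frame of fence between -0.015 and 0.015 m and angle between the z axis of specimen and the x axis of fence, either way round below 0.035 rad and linear speed of specimen below 0.01 m/s and contact force between each of the arm, the fingers and specimen below 0.1 N); the robot touches nothing.
It fails at once if the block is pushed with more than 20 N (contact force between any of the fingers, the arm and specimen above 20 N).
It fails at once if the robot leans on the fence with more than 20 N (contact force between any of the arm, the fingers and fence above 20 N).
It fails at once if a bystander is moved by more than 15 mm (distance of any of disc_big, disc_small, loupe, coupon, brush, driver, jar from where it was at the start of the episode above 0.015 m).
It also fails if it takes over 58 s, if anything falls off the work surface, if the arm or the gripper's body presses on something with over 40 N, if the wrist force passes 120 N, or if a joint passes its speed limit or range.

### The arm

A 6-joint arm with a two-finger parallel gripper is mounted at the origin on the work surface. World frame = base frame: x ahead of the robot, y to its left, z up, the work surface at z = 0. Lengths are in mm, angles in rad, forces in N, time in s.
With the tool pointing down it reaches from about 300 to 775 mm from the base axis. Payload 14.6 kg.
Tool frame: the origin (TCP) lies at the very end of the fingers, on their centre line; the grasp point (between the pads) lies 19 mm behind it; y points along the fingers, z is the direction in which the jaws open and shut, and the axes are right-handed (so a half turn about y gives the same grasp; the last joint's range is limited). The gripper opens to 94 mm and grips with 3 to 60 N. Pads are 16 mm wide; open, the fingers measure 119 mm over their backs; the gripper's body (75 mm by 177 mm) begins 78 mm behind the grasp point.
Start: joints at [1.157, 0.3, 1.521, -0, 1.321, -0.067], TCP at [186.936, 517.247, 205.446] pointing down, gripper open.
Joint ranges: [-3.03, 3.03], [-0.79, 2.21], [0.23, 2.52], [-1.04, 4.18], [0, 3.07], [-2.55, 2.55]. Speed limits (rad/s): [2.22, 2.22, 2.57, 3.14, 3.14, 3.14].

### API

Orientations are given as [roll, pitch, yaw] about the fixed x, y, z axes, in that order (R = Rz(yaw) Ry(pitch) Rx(roll)).
In Python, from cell import monitor, optics, manip gives the robot as it stands.
- The arm moves only by the shell command python3 -m creep 'ROWS' [FORCE]. ROWS is JSON, a list of rows, each an object of numbers: "tx", "ty", "tz": the shift along the tool's x, y, z scaled (see below); "turn": the turn about the tool's y scaled (see below); "fingers": the finger opening in mm, from 0 to 94. In form: [{"tx": .., "ty": .., "tz": .., "turn": .., "fingers": ..}, ...]. A call has 1 to 20 rows; each row is the pose to reach, as a shift and turn from the pose measured when the call began, along the tool's axes at that moment, turning the shorter way round; what a row does not reach only later rows make up. The controller multiplies each number of a shift by 200 mm and each number of a turn by pi rad. A row lasts 1/10 s, in which the tool goes at most 50 mm and 8.59 degrees, less where a joint would pass 70% of its speed; a pose out of reach is approached as far as the arm can. A call with a number of a shift or a turn outside -1 to 1 is refused whole. A call with a gripper value outside its range is refused whole. The fingers move at their own pace and stop on an object; FORCE is the grip in N (left out, the last holds). Time passes only in rows, so rows that repeat a pose let the fingers close. It gives the time, the measured TCP pose, the force and the opening at its end, in the units of the state.
- monitor.read_state(): the state, without advancing time (a new reading comes with each control period).
- optics.camera(name): name is "scene" or "top"; returns a dict with "frame" (420x560x3 uint8, red, green, blue), "range_z" (420x560 float32, mm along the optical axis (not along the pixel's ray), 0 where there is no reading), "fx", "fy", "cx", "cy" (pixels), "R" (3x3) and "t" (3): a world point X has camera coordinates R X + t. Camera axes: x right, y down, z forward; pixel columns grow to the right and rows downward; lengths in mm; the calibration is good to about 2 mm. A picture is of the moment at which its call begins.
- manip.sign_off(): hands the job in, once; it reports no verdict.
The state is a dict: "clock": time; "joints": joint angles; "qd": joint speeds; "effort": joint torques, N m; "eef_pos": TCP position; "eef_rot": TCP orientation; "wrist_force": force on the tool from outside, world axes, zero at the start; "moment": the same for the moment, N m; "finger_gap": finger opening in mm.
Only numpy, scipy, OpenCV 4.12 (cv2) and the standard library are available. Lean on these libraries where they do the work, as an engineer would, in place of code of your own. Each camera call takes 0.05 s, during which the arm holds its last target.

## Working session

There is one attempt and no reset: what is moved stays moved. The work goes in short steps, Python scripts to look and compute and a shell command to move; the robot and the scene stay as the last step left them, time stands still between calls to the robot, and variables do not carry over. Pictures are saved under pics/ and viewed, and the job is handed in when it is done.

```bash
ls; mkdir -p pics; python3 - <<'E'
from cell import monitor, optics
import cv2,numpy as np
print(monitor.read_state())
for n in ["scene","top"]:
    c=optics.camera(n); cv2.imwrite(f"pics/{n}0.png",c["frame"][:,:,::-1]); np.savez(f"{n}0.npz",**c)
    print(n,c["fx"],c["fy"],c["cx"],c["cy"],c["R"],c["t"])
E
```

```text
pics
{'clock': 0.0, 'joints': array([ 1.15738003e+00,  3.00483436e-01,  1.52160045e+00, -3.21025408e-05,
        1.32072171e+00, -6.65913479e-02]), 'qd': array([ 0.00025336, -0.0016493 , -0.00050961,  0.0015362 , -0.00067632,
        0.00165058]), 'effort': array([-4.01498128e-04, -5.31813598e+01, -3.52725792e+01,  7.08052190e-02,
        2.45075324e-02, -1.44893720e-04]), 'eef_pos': array([186.84675005, 516.99384213, 204.87138008]), 'eef_rot': array([-1.57200865e+00,  4.96863941e-05, -3.46817017e-01]), 'wrist_force': array([ 0.23379159,  0.18983888, -0.99504821]), 'moment': array([ 0.01565242, -0.00159663, -0.04439408]), 'finger_gap': 94.32993693690369}
scene 397.4654517576741 397.4654517576741 278.36649707816235 217.54528245097669 [[-0.45041625  0.89280667  0.00463139]
 [ 0.75528027  0.38379089 -0.53127796]
 [-0.47610599 -0.23579823 -0.84718492]] [ 250.36047705 -375.44880504 1292.14408637]
top 535.8080561829587 535.8080561829587 279.43157070660675 206.87122742783643 [[ 0.02337478 -0.99970047 -0.00725243]
 [-0.99715722 -0.0227943  -0.0718185 ]
 [ 0.07163167  0.00891056 -0.99739135]] [ -17.67890658  571.25339349 1410.24288487]
```

View pics/scene0.png

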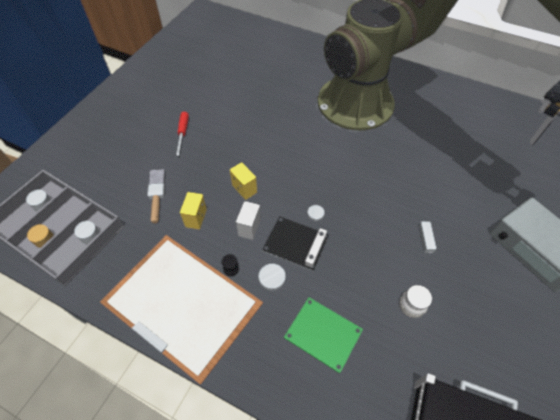

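View pics/top0.png

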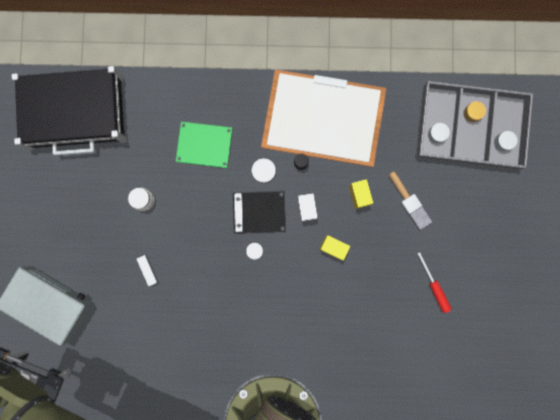

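```bash
python3 - <<'E'
import cv2,numpy as np
for n,(x0,y0,w,h) in {"scene":(230,180,110,100),"top":(220,170,110,90)}.items():
    d=np.load(f"{n}0.npz"); f=d["frame"][y0:y0+h,x0:x0+w,::-1]
    cv2.imwrite(f"pics/{n}crop.png",cv2.resize(f,None,fx=7,fy=5.9 if 0 else 6 if n=="scene" else 6,interpolation=cv2.INTER_CUBIC))
d=np.load("top0.npz"); 
print(d["range_z"][200:216:2,298:320:2].round(0))
E
```

```text
[[1416. 1383. 1383. 1384. 1384. 1387. 1376. 1384. 1382. 1456. 1448.]
 [1439. 1383. 1383. 1381. 1381. 1379. 1385. 1383. 1379. 1458. 1456.]
 [1451. 1382. 1385. 1385. 1386. 1384. 1380. 1384. 1380. 1453. 1456.]
 [1450. 1383. 1381. 1381. 1378. 1382.    0. 1386. 1379. 1454. 1448.]
 [1454. 1381. 1383. 1382. 1382. 1382. 1387. 1379. 1380. 1447. 1451.]
 [1457. 1384. 1383. 1378. 1384. 1380. 1377. 1378. 1381. 1455. 1452.]
 [1447. 1404. 1383. 1385.    0. 1381. 1376. 1380. 1384. 1386. 1449.]
 [1449. 1423. 1380. 1380. 1379. 1380. 1383. 1377. 1382. 1377. 1448.]]
```

View pics/scenecrop.png

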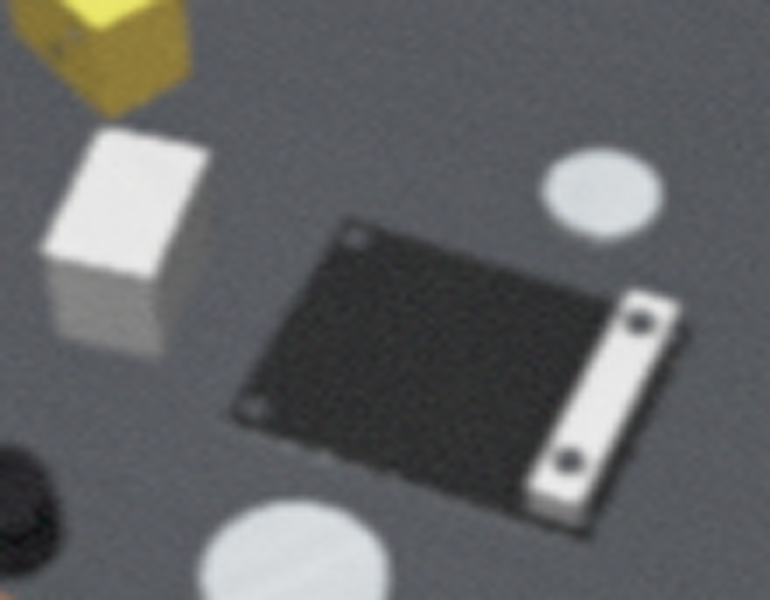

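View pics/topcrop.png

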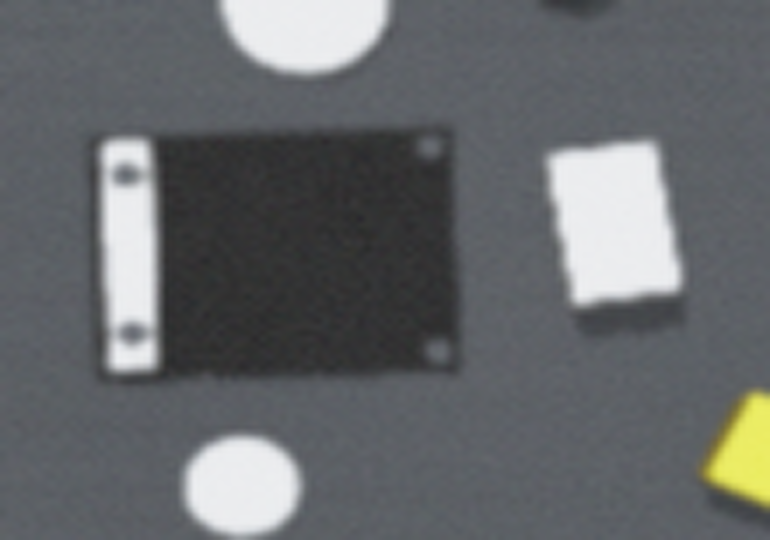

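```bash
cat > h.py <<'E'
import cv2,numpy as np
# world rect window origin
def rect(d,z,x0,y0,w,h,s=4):
    """image on plane z: col=(x-x0)*s,row=(y-y0)*s"""
    K=np.array([[d["fx"],0,d["cx"]],[0,d["fy"],d["cy"]],[0,0,1.]],float)
    R=np.array(d["R"]);t=np.array(d["t"])
    H=K@np.column_stack([R[:,0],R[:,1],R[:,2]*z+t])@np.array([[1/s,0,x0],[0,1/s,y0],[0,0,1]])
    return cv2.warpPerspective(np.array(d["frame"]),H,(w*s,h*s),flags=cv2.INTER_CUBIC|cv2.WARP_INVERSE_MAP)
def px2w(d,u,v,z):
    R=np.array(d["R"]);t=np.array(d["t"])
    r=R.T@np.array([(u-d["cx"])/d["fx"],(v-d["cy"])/d["fy"],1]);c=-R.T@t
    return c+r*(z-c[2])/r[2]
E
python3 - <<'E'
from h import *
for n,pts in {"scene":{"seat":((290,245),8),"spec":(248,214,70),"f":(316,246,30)},"top":{"spec":(308,207,70),"seat":((260,212),8)}}.items():
    d=np.load(n+"0.npz")
    for k,p in pts.items():
        if len(p)==2:p=(*p[0],p[1])
        print(n,k,px2w(d,*p))
x0,y0,w,h=420,-150,180,340
for n in("scene","top"):
    d=np.load(n+"0.npz")
    for z in(8,30,70):
        im=rect(d,z,x0,y0,w,h,2); cv2.imwrite(f"pics/r_{n}{z}.png",im[:,:,::-1])
a=np.hstack([cv2.imread("pics/r_top70.png"),cv2.imread("pics/r_scene70.png")])
cv2.imwrite("pics/r70.png",cv2.resize(a,None,fx=.8,fy=.8))
E
```

```text
scene seat [573.27139898  41.6204015    8.        ]
scene spec [573.07428505 -75.34000949  70.        ]
scene f [557.73442223 104.36670291  30.        ]
top spec [569.30227839 -78.50915304  70.        ]
top seat [557.36903695  47.62341364   8.        ]
```

View pics/r70.png

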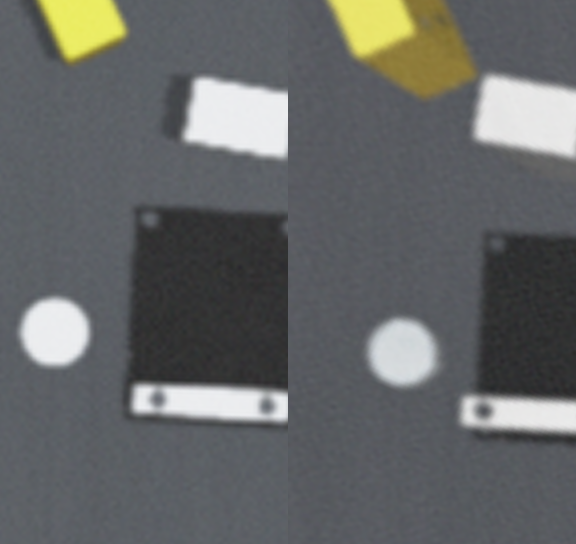

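```bash
cat >> h.py <<'E'
X0,Y0,W,H,S=440,-150,200,320,4
def blob(m,near):
    n,l,st,c=cv2.connectedComponentsWithStats(m.astype(np.uint8))
    # biggest component containing/closest to near (world)
    p=((near[0]-X0)*S,(near[1]-Y0)*S)
    k=l[int(p[1]),int(p[0])]
    mm=(l==k).astype(np.uint8)
    mm=cv2.morphologyEx(mm,cv2.MORPH_CLOSE,np.ones((31,31)))
    cs,_=cv2.findContours(mm,cv2.RETR_EXTERNAL,cv2.CHAIN_APPROX_NONE)
    return max(cs,key=cv2.contourArea)
def desc(c):
    (cx,cy),(w,h),a=cv2.minAreaRect(c)
    m=cv2.moments(c)
    return "minrect c=(%.1f,%.1f) size=(%.1f,%.1f) ang=%.2f | mom c=(%.1f,%.1f) area=%.0f"%(cx/S+X0,cy/S+Y0,w/S,h/S,a,m['m10']/m['m00']/S+X0,m['m01']/m['m00']/S+Y0,m['m00']/S/S)
E
python3 - <<'E'
from h import *
for n in("scene","top"):
    d=np.load(n+"0.npz")
    g=lambda z:rect(d,z,X0,Y0,W,H,S).astype(float).mean(2)
    im=g(70); i=int((-77-Y0)*S); j=int((570-X0)*S)
    print(n,"spec lvl",im[i,j], "bg",im[i,40])
    # top face: threshold mid
    sp=px2w(d,*((248,214) if n=="scene" else (308,207)),70)
    c=blob(im>(210 if n=="scene" else 160),sp); print("spec",desc(c))
    im=g(30); f=px2w(d,*((316,246) if n=="scene" else (239,212)),30); c=blob(im>(190 if n=="scene" else 160),f); print("fence",desc(c))
    im=g(8); s=px2w(d,*((290,245) if n=="scene" else (265,212)),8); print(im[int((s[1]-Y0)*S),int((s[0]-X0)*S)]); c=blob(im<70,s); print("seat dark",desc(c))
    for z in(8,30,70): cv2.imwrite(f"pics/w_{n}{z}.png",g(z))
E
python3 -c "
import cv2,numpy as np
a=np.hstack([cv2.imread('pics/w_top8.png'),cv2.imread('pics/w_scene8.png')]);cv2.imwrite('pics/w8.png',cv2.resize(a,None,fx=.45,fy=.45))"
```

```text
scene spec lvl 229.66666666666666 bg 92.66666666666667
spec minrect c=(571.3,-77.8) size=(61.8,37.9) ang=10.27 | mom c=(571.4,-77.7) area=2238
fence minrect c=(563.9,104.0) size=(83.8,17.4) ang=3.01 | mom c=(561.8,104.1) area=1214
48.333333333333336
seat dark minrect c=(558.2,50.3) size=(110.1,140.7) ang=3.15 | mom c=(559.8,39.0) area=12221
top spec lvl 236.33333333333334 bg 94.66666666666667
spec minrect c=(570.6,-76.4) size=(66.8,42.3) ang=10.34 | mom c=(570.5,-76.5) area=2675
fence minrect c=(554.9,104.8) size=(102.1,20.3) ang=4.14 | mom c=(555.3,104.9) area=1863
49.666666666666664
seat dark minrect c=(557.4,46.2) size=(110.3,130.2) ang=3.66 | mom c=(557.3,38.9) area=12109[ WARN:0@0.496] global loadsave.cpp:1063 imwrite_ Unsupported depth image for selected encoder is fallbacked to CV_8U.
```

View pics/w8.png

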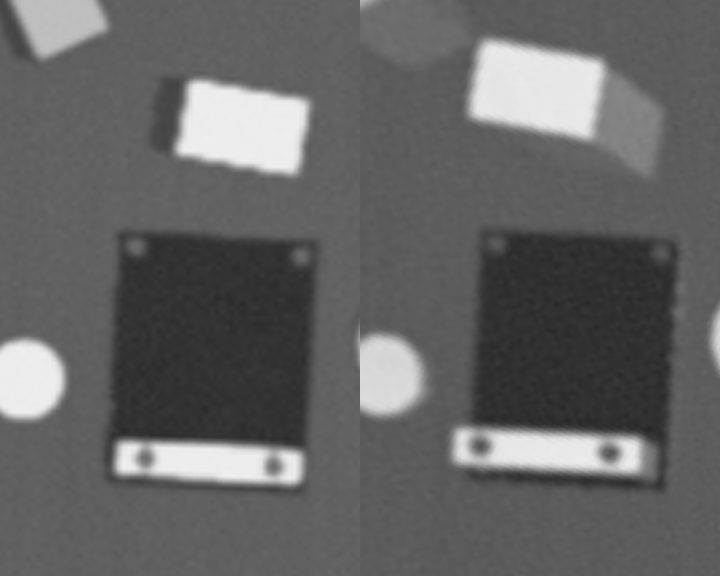

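```bash
python3 -m creep '[{"tx":0.4,"tz":-0.3},{"tx":0.8,"tz":-0.6},{"tx":0.975,"tz":-0.8},{"tx":0.975,"tz":-0.8},{"tx":0.975,"tz":-0.8},{"tx":0.975,"tz":-0.8},{"tx":0.975,"tz":-0.8},{"tx":0.975,"tz":-0.8}]'
```

```text
$[0]: bad value
```

```bash
python3 -m creep '[{"tx":0.4,"ty":0,"tz":-0.3,"turn":0,"fingers":35},{"tx":0.8,"ty":0,"tz":-0.6,"turn":0,"fingers":35},{"tx":0.975,"ty":0,"tz":-0.8,"turn":0,"fingers":35},{"tx":0.975,"ty":0,"tz":-0.8,"turn":0,"fingers":35},{"tx":0.975,"ty":0,"tz":-0.8,"turn":0,"fingers":35},{"tx":0.975,"ty":0,"tz":-0.8,"turn":0,"fingers":35},{"tx":0.975,"ty":0,"tz":-0.8,"turn":0,"fingers":35},{"tx":0.975,"ty":0,"tz":-0.8,"turn":0,"fingers":35}]' 20
```

```text
clock: 0.9
eef_pos: [315.5, 300.9, 205.0]
eef_rot: [-1.572, 0.0, -0.346]
wrist_force: [0.2, 0.3, -0.5]
finger_gap: 36.1
```

```bash
python3 -m creep '[{"tx":0.975,"ty":0,"tz":-0.8,"turn":0,"fingers":35},{"tx":0.975,"ty":0,"tz":-0.8,"turn":0,"fingers":35},{"tx":0.975,"ty":0,"tz":-0.8,"turn":0,"fingers":35},{"tx":0.975,"ty":0,"tz":-0.8,"turn":0,"fingers":35},{"tx":0.975,"ty":0,"tz":-0.8,"turn":0,"fingers":35},{"tx":0.975,"ty":0,"tz":-0.8,"turn":0,"fingers":35},{"tx":0.975,"ty":0,"tz":-0.8,"turn":0,"fingers":35},{"tx":0.975,"ty":0,"tz":-0.8,"turn":0,"fingers":35}]'
python3 - <<'E'
import numpy as np
from cell import monitor
s=monitor.read_state();p=s["eef_pos"];y=s["eef_rot"][2]
d=np.array([574.4,-134])-p[:2]
print(p,d@[np.cos(y),np.sin(y)]/200,d@[-np.sin(y),np.cos(y)]/200,(y+1.511)/np.pi)
E
```

```text
clock: 1.7
eef_pos: [444.2, 85.8, 205.0]
eef_rot: [-1.572, 0.001, -0.344]
wrist_force: [-0.2, -0.0, 0.5]
finger_gap: 35.0
[444.17346627  85.79940287 204.95696295] 0.9838279398591742 -0.8147703814430698 0.37138937689504586
```

```bash
python3 -m creep '[{"tx":0.3,"ty":0,"tz":-0.25,"turn":0.04,"fingers":35},{"tx":0.6,"ty":0,"tz":-0.5,"turn":0.09,"fingers":35},{"tx":0.984,"ty":0,"tz":-0.815,"turn":0.371,"fingers":35},{"tx":0.984,"ty":0,"tz":-0.815,"turn":0.371,"fingers":35},{"tx":0.984,"ty":0,"tz":-0.815,"turn":0.371,"fingers":35},{"tx":0.984,"ty":0,"tz":-0.815,"turn":0.371,"fingers":35},{"tx":0.984,"ty":0,"tz":-0.815,"turn":0.371,"fingers":35},{"tx":0.984,"ty":0,"tz":-0.815,"turn":0.371,"fingers":35},{"tx":0.984,"ty":0,"tz":-0.815,"turn":0.371,"fingers":35},{"tx":0.984,"ty":0,"tz":-0.815,"turn":0.371,"fingers":35},{"tx":0.984,"ty":0,"tz":-0.815,"turn":0.371,"fingers":35},{"tx":0.984,"ty":0,"tz":-0.815,"turn":0.371,"fingers":35},{"tx":0.984,"ty":0,"tz":-0.815,"turn":0.371,"fingers":35}]'
```

```text
clock: 3.0
eef_pos: [574.4, -133.9, 205.0]
eef_rot: [-1.572, -0.001, -1.508]
wrist_force: [-0.4, 0.2, -0.7]
finger_gap: 35.2
```

```bash
python3 -m creep '[{"tx":0,"ty":0.25,"tz":0,"turn":0,"fingers":35},{"tx":0,"ty":0.5,"tz":0,"turn":0,"fingers":35},{"tx":0,"ty":0.75,"tz":0,"turn":0,"fingers":35},{"tx":0,"ty":0.9,"tz":0,"turn":0,"fingers":35},{"tx":0,"ty":0.96,"tz":0,"turn":0,"fingers":35},{"tx":0,"ty":0.96,"tz":0,"turn":0,"fingers":35},{"tx":0,"ty":0.96,"tz":0,"turn":0,"fingers":35}]'
python3 - <<'E'
from h import *
from cell import optics
c=optics.camera("scene"); f=c["frame"][150:290,180:360,::-1]
cv2.imwrite("pics/s1.png",cv2.resize(f,None,fx=4,fy=4,interpolation=cv2.INTER_CUBIC))
E
```

```text
clock: 3.7
eef_pos: [575.2, -134.3, 14.7]
eef_rot: [-1.57, -0.001, -1.508]
wrist_force: [-0.2, 0.1, 0.5]
finger_gap: 35.0
```

View pics/s1.png

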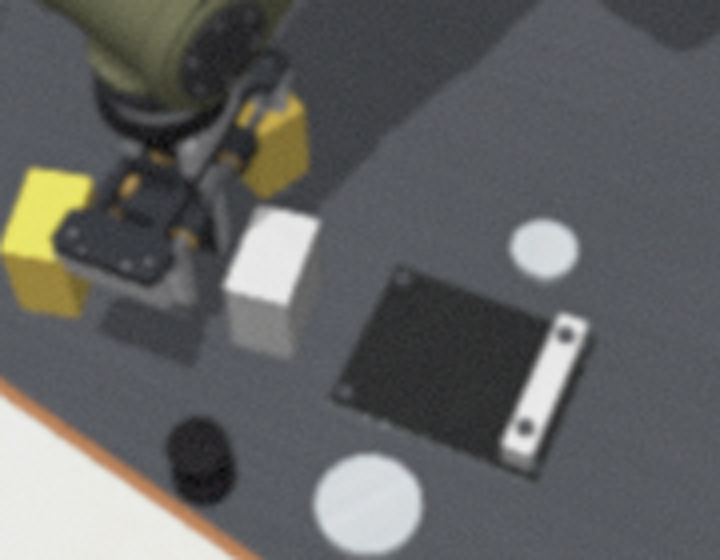

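```bash
python3 -m creep '[{"tx":-0.03,"ty":0,"tz":0,"turn":0,"fingers":35},{"tx":-0.06,"ty":0,"tz":0,"turn":0,"fingers":35},{"tx":-0.08,"ty":0,"tz":0,"turn":0,"fingers":35},{"tx":-0.1,"ty":0,"tz":0,"turn":0,"fingers":35},{"tx":-0.12,"ty":0,"tz":0,"turn":0,"fingers":35},{"tx":-0.14,"ty":0,"tz":0,"turn":0,"fingers":35},{"tx":-0.155,"ty":0,"tz":0,"turn":0,"fingers":35},{"tx":-0.17,"ty":0,"tz":0,"turn":0,"fingers":35},{"tx":-0.185,"ty":0,"tz":0,"turn":0,"fingers":35},{"tx":-0.2,"ty":0,"tz":0,"turn":0,"fingers":35},{"tx":-0.215,"ty":0,"tz":0,"turn":0,"fingers":35},{"tx":-0.23,"ty":0,"tz":0,"turn":0,"fingers":35}]'
python3 - <<'E'
from h import *
from cell import optics
c=optics.camera("scene"); f=c["frame"][150:290,180:360,::-1]
cv2.imwrite("pics/s2.png",cv2.resize(f,None,fx=4,fy=4,interpolation=cv2.INTER_CUBIC))
E
```

```text
clock: 4.95
eef_pos: [572.4, -88.2, 14.9]
eef_rot: [-1.569, -0.002, -1.508]
wrist_force: [-0.6, -1.4, -2.4]
finger_gap: 34.8
```

View pics/s2.png

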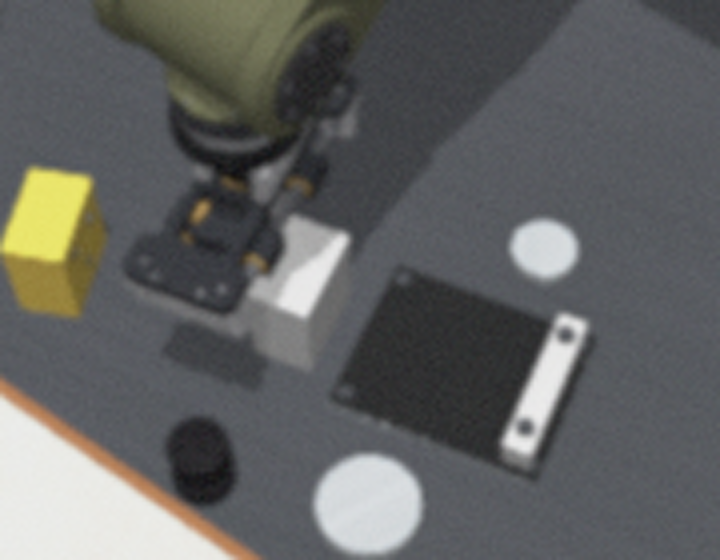

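```bash
python3 -m creep '[{"tx":-0.015,"ty":0,"tz":0,"turn":0,"fingers":35},{"tx":-0.03,"ty":0,"tz":0,"turn":0,"fingers":35},{"tx":-0.045,"ty":0,"tz":0,"turn":0,"fingers":35},{"tx":-0.06,"ty":0,"tz":0,"turn":0,"fingers":35},{"tx":-0.07,"ty":0,"tz":0,"turn":0,"fingers":35}]'
python3 - <<'E'
from h import *
from cell import optics
c=optics.camera("scene"); np.savez("s3.npz",**c); f=c["frame"][180:270,220:340,::-1]
cv2.imwrite("pics/s3.png",cv2.resize(f,None,fx=6,fy=6,interpolation=cv2.INTER_CUBIC))
E
```

```text
clock: 5.5
eef_pos: [571.6, -73.6, 15.0]
eef_rot: [-1.569, -0.002, -1.508]
wrist_force: [0.2, -2.2, -0.5]
finger_gap: 35.0
```

View pics/s3.png

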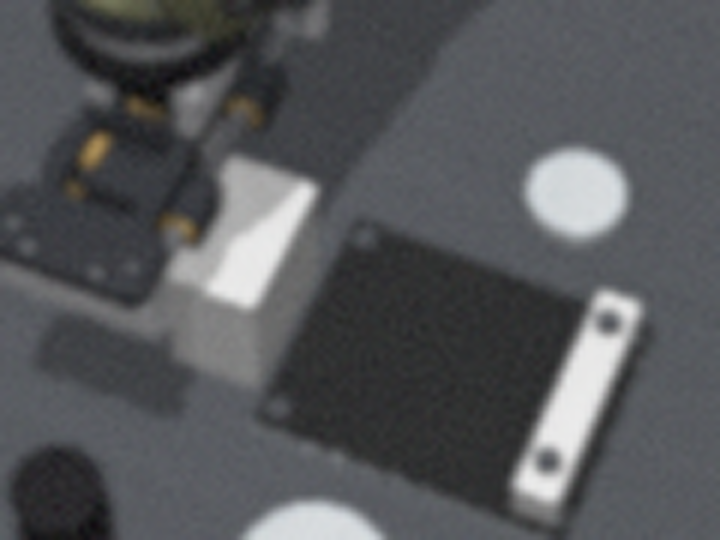

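```bash
python3 -m creep '[{"tx":-0.005,"ty":0,"tz":0,"turn":0,"fingers":35},{"tx":-0.01,"ty":0,"tz":0,"turn":0,"fingers":35}]'; python3 -m creep '[{"tx":-0.005,"ty":0,"tz":0,"turn":0,"fingers":35},{"tx":-0.01,"ty":0,"tz":0,"turn":0,"fingers":35}]'
```

```text
clock: 5.75
eef_pos: [571.4, -71.3, 15.0]
eef_rot: [-1.569, -0.002, -1.508]
wrist_force: [0.6, -2.9, 0.1]
finger_gap: 35.3
clock: 5.95
eef_pos: [571.3, -69.3, 15.0]
eef_rot: [-1.569, -0.002, -1.508]
wrist_force: [-0.5, -1.2, -0.3]
finger_gap: 35.1
```

```bash
for i in 1; do python3 -m creep '[{"tx":-0.004,"ty":0,"tz":0,"turn":0,"fingers":35},{"tx":-0.007,"ty":0,"tz":0,"turn":0,"fingers":35}]'; done;  python3 -m creep '[{"tx":-0.004,"ty":0,"tz":0,"turn":0,"fingers":35},{"tx":-0.007,"ty":0,"tz":0,"turn":0,"fingers":35}]'
```

```text
clock: 6.15
eef_pos: [571.2, -68.5, 15.2]
eef_rot: [-1.569, -0.003, -1.508]
wrist_force: [-1.0, -9.1, 1.9]
finger_gap: 34.9
clock: 6.35
eef_pos: [571.2, -68.3, 15.5]
eef_rot: [-1.569, -0.005, -1.508]
wrist_force: [-2.7, -13.6, 3.2]
finger_gap: 35.0
```

```bash
python3 -m creep '[{"tx":-0.005,"ty":0,"tz":0,"turn":0,"fingers":35},{"tx":-0.005,"ty":0,"tz":0,"turn":0,"fingers":35},{"tx":-0.005,"ty":0,"tz":0,"turn":0,"fingers":35},{"tx":-0.005,"ty":0,"tz":0,"turn":0,"fingers":35}]';  python3 -m creep '[{"tx":0.02,"ty":0,"tz":0,"turn":0,"fingers":35},{"tx":0.1,"ty":0,"tz":0,"turn":0,"fingers":35},{"tx":0.2,"ty":0,"tz":0,"turn":0,"fingers":35},{"tx":0.3,"ty":0,"tz":0,"turn":0,"fingers":35},{"tx":0.3,"ty":0,"tz":0,"turn":0,"fingers":35}]'
python3 - <<'E'
from h import *
from cell import optics
fs=[]
for n in("scene","top"):
    c=optics.camera(n); np.savez(n+"4.npz",**c); u,v=(210,180) if n=="scene" else (220,170); f=c["frame"][v:v+100,u:u+130,::-1]
    fs.append(cv2.resize(f,None,fx=3,fy=4.5 if 0 else 3,interpolation=cv2.INTER_CUBIC))
    g=lambda z:rect(c,z,X0,Y0,W,H,S).astype(float).mean(2)
    im=g(70); print(desc(blob(im>(205 if n=="scene" else 160),(568,-38))))
cv2.imwrite("pics/s4.png",np.hstack(fs))
E
```

```text
clock: 6.75
eef_pos: [571.1, -68.3, 15.6]
eef_rot: [-1.569, -0.006, -1.508]
wrist_force: [-1.0, -8.4, 0.6]
finger_gap: 34.9
clock: 7.25
eef_pos: [574.9, -130.7, 16.0]
eef_rot: [-1.568, -0.006, -1.511]
wrist_force: [-0.4, 0.7, -0.2]
finger_gap: 35.0
minrect c=(569.9,-39.6) size=(62.5,38.3) ang=3.65 | mom c=(570.0,-39.6) area=2308
minrect c=(569.1,-38.4) size=(67.2,42.2) ang=4.18 | mom c=(569.3,-38.5) area=2684
```

View pics/s4.png

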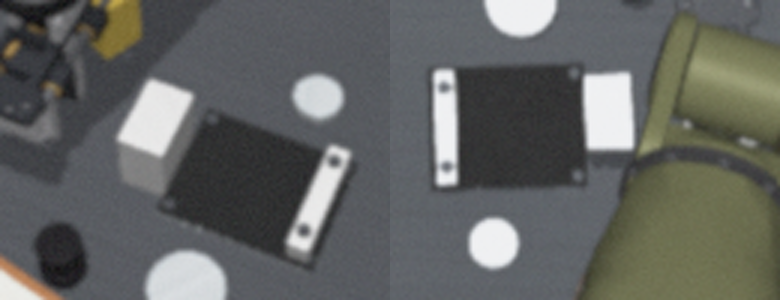

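```bash
python3 -m creep '[{"tx":0,"ty":-0.21,"tz":0,"turn":0,"fingers":35},{"tx":0,"ty":-0.21,"tz":0,"turn":0,"fingers":35},{"tx":-0.1,"ty":-0.21,"tz":0,"turn":0,"fingers":35},{"tx":-0.2,"ty":-0.21,"tz":0,"turn":0,"fingers":35},{"tx":-0.26,"ty":-0.21,"tz":0,"turn":0,"fingers":35},{"tx":-0.285,"ty":-0.21,"tz":0,"turn":0,"fingers":35},{"tx":-0.295,"ty":-0.21,"tz":0,"turn":0,"fingers":35},{"tx":-0.295,"ty":-0.21,"tz":0,"turn":0,"fingers":35}]'
```

```text
clock: 8.15
eef_pos: [571.1, -69.6, 57.5]
eef_rot: [-1.569, -0.006, -1.509]
wrist_force: [0.1, -0.3, 0.2]
finger_gap: 35.1
```

```bash
python3 -m creep '[{"tx":-0.006,"ty":0,"tz":0,"turn":0,"fingers":35},{"tx":-0.017,"ty":-0.008,"tz":0,"turn":0,"fingers":35},{"tx":-0.028,"ty":-0.016,"tz":0,"turn":0,"fingers":35},{"tx":-0.04,"ty":-0.023,"tz":0,"turn":0,"fingers":35},{"tx":-0.053,"ty":-0.031,"tz":0,"turn":0,"fingers":35}]'
python3 - <<'E'
from h import *
from cell import optics
c=optics.camera("scene"); f=c["frame"][180:270,220:340,::-1]
cv2.imwrite("pics/s5.png",cv2.resize(f,None,fx=6,fy=6,interpolation=cv2.INTER_CUBIC))
E
```

```text
clock: 8.65
eef_pos: [570.4, -58.9, 63.8]
eef_rot: [-1.569, -0.006, -1.509]
wrist_force: [0.7, -1.3, -0.2]
finger_gap: 35.2
```

View pics/s5.png

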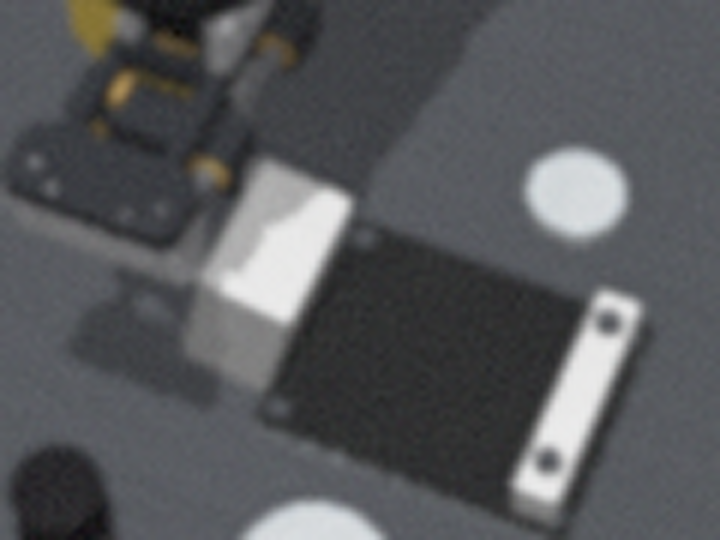

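```bash
python3 -m creep '[{"tx":-0.012,"ty":-0.006,"tz":0,"turn":0,"fingers":35},{"tx":-0.025,"ty":-0.012,"tz":0,"turn":0,"fingers":35},{"tx":-0.038,"ty":-0.018,"tz":0,"turn":0,"fingers":35},{"tx":-0.051,"ty":-0.023,"tz":0,"turn":0,"fingers":35},{"tx":-0.065,"ty":-0.027,"tz":0,"turn":0,"fingers":35},{"tx":-0.078,"ty":-0.03,"tz":0,"turn":0,"fingers":35},{"tx":-0.092,"ty":-0.033,"tz":0,"turn":0,"fingers":35},{"tx":-0.105,"ty":-0.036,"tz":0,"turn":0,"fingers":35}]'
python3 - <<'E'
from h import *
from cell import optics
c=optics.camera("scene"); f=c["frame"][180:270,220:340,::-1]
cv2.imwrite("pics/s6.png",cv2.resize(f,None,fx=6,fy=6,interpolation=cv2.INTER_CUBIC))
E
```

```text
clock: 9.5
eef_pos: [569.2, -37.2, 71.2]
eef_rot: [-1.569, -0.005, -1.509]
wrist_force: [-0.1, -0.2, 0.4]
finger_gap: 35.3
```

View pics/s6.png

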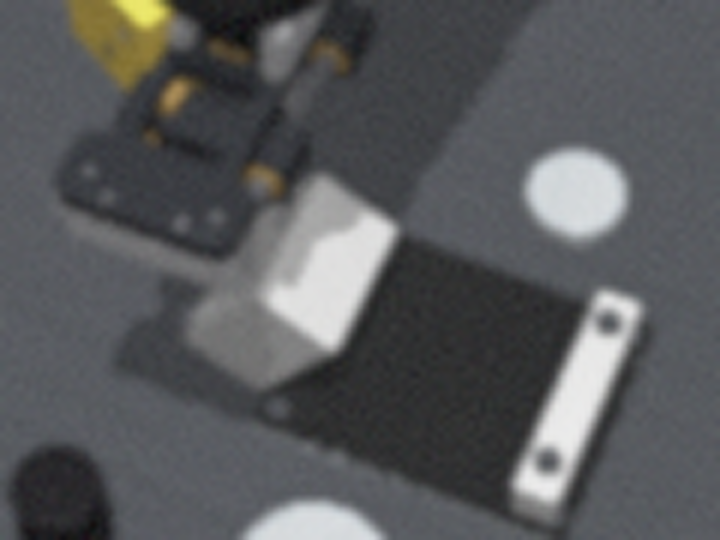

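Good, about 30° tilt, square to the edge. Continue past balance.

```bash
python3 -m creep '[{"tx":-0.012,"ty":-0.001,"tz":0,"turn":0,"fingers":35},{"tx":-0.024,"ty":-0.003,"tz":0,"turn":0,"fingers":35},{"tx":-0.036,"ty":-0.003,"tz":0,"turn":0,"fingers":35},{"tx":-0.048,"ty":-0.003,"tz":0,"turn":0,"fingers":35},{"tx":-0.06,"ty":-0.003,"tz":0,"turn":0,"fingers":35},{"tx":-0.06,"ty":-0.003,"tz":0,"turn":0,"fingers":35},{"tx":-0.06,"ty":-0.003,"tz":0,"turn":0,"fingers":35}]'
python3 - <<'E'
from h import *
from cell import optics
c=optics.camera("scene"); f=c["frame"][180:270,220:340,::-1]
cv2.imwrite("pics/s7.png",cv2.resize(f,None,fx=6,fy=6,interpolation=cv2.INTER_CUBIC))
E
```

```text
clock: 10.25
eef_pos: [568.4, -24.9, 71.8]
eef_rot: [-1.569, -0.005, -1.509]
wrist_force: [0.4, 0.1, 0.9]
finger_gap: 35.1
```

View pics/s7.png

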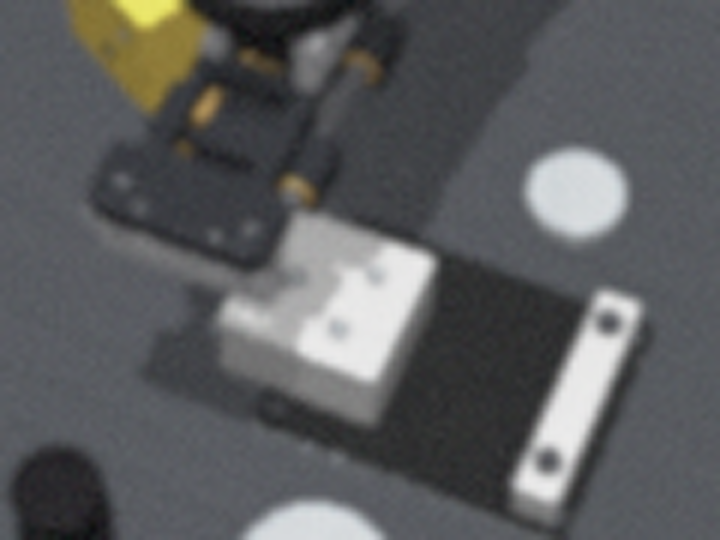

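```bash
python3 -m creep '[{"tx":0.1,"ty":0,"tz":0,"turn":0,"fingers":35},{"tx":0.2,"ty":0,"tz":0,"turn":0,"fingers":35},{"tx":0.3,"ty":0,"tz":0,"turn":0,"fingers":35},{"tx":0.35,"ty":0,"tz":0,"turn":0,"fingers":35},{"tx":0.35,"ty":0,"tz":0,"turn":0,"fingers":35}]'
python3 - <<'E'
from h import *
from cell import optics
fs=[]
for n in("scene","top"):
    c=optics.camera(n); np.savez(n+"8.npz",**c); u,v=(210,180) if n=="scene" else (220,170); f=c["frame"][v:v+100,u:u+130,::-1]
    fs.append(cv2.resize(f,None,fx=3,fy=3,interpolation=cv2.INTER_CUBIC))
    g=lambda z:rect(c,z,X0,Y0,W,H,S).astype(float).mean(2)
    im=g(48); 
    p=px2w(c,*((290,232) if n=="scene" else (285,212)),48); print(p)
    print(desc(blob(im>(190 if n=="scene" else 160),(567,5))))
cv2.imwrite("pics/s8.png",np.hstack(fs))
E
```

```text
clock: 10.8
eef_pos: [572.7, -95.7, 72.1]
eef_rot: [-1.569, -0.005, -1.51]
wrist_force: [-0.7, 0.3, -0.3]
finger_gap: 35.2
[560.53891696  34.1350869   48.        ]
minrect c=(568.2,-6.1) size=(63.8,69.5) ang=2.95 | mom c=(568.2,-6.0) area=4332
[556.41411246 -19.59776111  48.        ]
minrect c=(567.2,-2.1) size=(66.2,65.2) ang=2.35 | mom c=(567.8,-0.9) area=4026
```

View pics/s8.png

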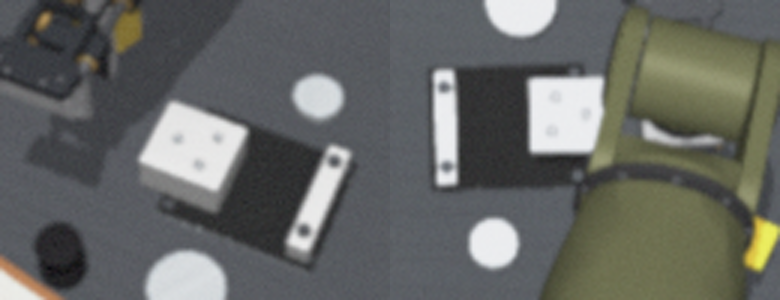

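```bash
python3 -m creep '[{"tx":0,"ty":0.15,"tz":0,"turn":0,"fingers":35},{"tx":0,"ty":0.25,"tz":0,"turn":0,"fingers":35},{"tx":-0.08,"ty":0.25,"tz":0,"turn":0,"fingers":35},{"tx":-0.15,"ty":0.25,"tz":0,"turn":0,"fingers":35},{"tx":-0.19,"ty":0.25,"tz":0,"turn":0,"fingers":35},{"tx":-0.205,"ty":0.25,"tz":0,"turn":0,"fingers":35},{"tx":-0.22,"ty":0.25,"tz":0,"turn":0,"fingers":35},{"tx":-0.235,"ty":0.25,"tz":0,"turn":0,"fingers":35},{"tx":-0.25,"ty":0.25,"tz":0,"turn":0,"fingers":35},{"tx":-0.265,"ty":0.25,"tz":0,"turn":0,"fingers":35}]'
```

```text
clock: 11.9
eef_pos: [569.8, -42.0, 22.1]
eef_rot: [-1.568, -0.006, -1.51]
wrist_force: [0.6, -4.1, 3.2]
finger_gap: 35.2
```

```bash
python3 -m creep '[{"tx":-0.015,"ty":0,"tz":0,"turn":0,"fingers":35},{"tx":-0.03,"ty":0,"tz":0,"turn":0,"fingers":35},{"tx":-0.045,"ty":0,"tz":0,"turn":0,"fingers":35},{"tx":-0.06,"ty":0,"tz":0,"turn":0,"fingers":35},{"tx":-0.075,"ty":0,"tz":0,"turn":0,"fingers":35},{"tx":-0.09,"ty":0,"tz":0,"turn":0,"fingers":35},{"tx":-0.105,"ty":0,"tz":0,"turn":0,"fingers":35},{"tx":-0.12,"ty":0,"tz":0,"turn":0,"fingers":35},{"tx":-0.135,"ty":0,"tz":0,"turn":0,"fingers":35},{"tx":-0.15,"ty":0,"tz":0,"turn":0,"fingers":35}]'
python3 - <<'E'
from h import *
from cell import optics
c=optics.camera("scene"); f=c["frame"][180:270,220:340,::-1]
cv2.imwrite("pics/s9.png",cv2.resize(f,None,fx=6,fy=6,interpolation=cv2.INTER_CUBIC))
E
```

```text
clock: 12.9
eef_pos: [567.9, -11.8, 21.9]
eef_rot: [-1.568, -0.006, -1.51]
wrist_force: [0.6, -4.2, 3.1]
finger_gap: 35.1
```

View pics/s9.png

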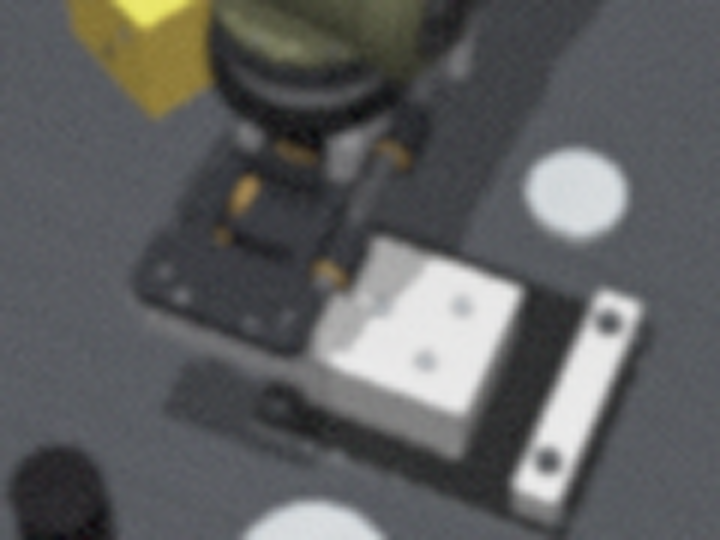

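```bash
python3 -m creep '[{"tx":-0.015,"ty":0,"tz":0,"turn":0,"fingers":35},{"tx":-0.03,"ty":0,"tz":0,"turn":0,"fingers":35},{"tx":-0.045,"ty":0,"tz":0,"turn":0,"fingers":35},{"tx":-0.06,"ty":0,"tz":0,"turn":0,"fingers":35},{"tx":-0.075,"ty":0,"tz":0,"turn":0,"fingers":35},{"tx":-0.09,"ty":0,"tz":0,"turn":0,"fingers":35},{"tx":-0.105,"ty":0,"tz":0,"turn":0,"fingers":35},{"tx":-0.115,"ty":0,"tz":0,"turn":0,"fingers":35}]'
python3 - <<'E'
from h import *
from cell import optics
c=optics.camera("scene"); f=c["frame"][180:270,220:340,::-1]
cv2.imwrite("pics/s10.png",cv2.resize(f,None,fx=6,fy=6,interpolation=cv2.INTER_CUBIC))
E
```

```text
clock: 13.75
eef_pos: [566.4, 11.8, 21.8]
eef_rot: [-1.568, -0.005, -1.509]
wrist_force: [0.8, -3.6, 4.2]
finger_gap: 35.0
```

View pics/s10.png

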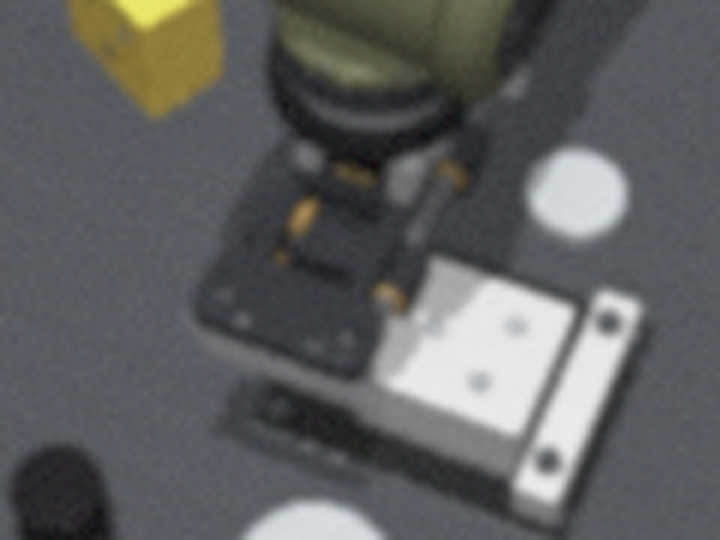

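Small steps to contact now.

```bash
python3 -m creep '[{"tx":-0.005,"ty":0,"tz":0,"turn":0,"fingers":35},{"tx":-0.01,"ty":0,"tz":0,"turn":0,"fingers":35},{"tx":-0.015,"ty":0,"tz":0,"turn":0,"fingers":35}]'; python3 -m creep '[{"tx":-0.004,"ty":0,"tz":0,"turn":0,"fingers":35},{"tx":-0.007,"ty":0,"tz":0,"turn":0,"fingers":35}]'
```

```text
clock: 14.1
eef_pos: [566.2, 15.1, 21.7]
eef_rot: [-1.568, -0.005, -1.509]
wrist_force: [0.3, -4.8, 3.4]
finger_gap: 34.9
clock: 14.3
eef_pos: [566.1, 15.9, 21.7]
eef_rot: [-1.568, -0.006, -1.509]
wrist_force: [-0.9, -13.0, 4.1]
finger_gap: 35.1
```

```bash
python3 -m creep '[{"tx":-0.004,"ty":0,"tz":0,"turn":0,"fingers":35},{"tx":-0.007,"ty":0,"tz":0,"turn":0,"fingers":35}]'
```

```text
clock: 14.5
eef_pos: [565.9, 16.0, 21.8]
eef_rot: [-1.569, -0.008, -1.51]
wrist_force: [-0.9, -18.7, 4.1]
finger_gap: 34.7
```

```bash
python3 -m creep '[{"tx":-0.004,"ty":0,"tz":0,"turn":0,"fingers":35},{"tx":-0.004,"ty":0,"tz":0,"turn":0,"fingers":35},{"tx":-0.004,"ty":0,"tz":0,"turn":0,"fingers":35}]'
```

```text
clock: 14.8
eef_pos: [565.9, 15.8, 21.8]
eef_rot: [-1.569, -0.009, -1.51]
wrist_force: [-0.0, -10.9, 2.9]
finger_gap: 34.9
```

```bash
python3 -m creep '[{"tx":-0.005,"ty":0,"tz":0,"turn":0,"fingers":35},{"tx":-0.005,"ty":0,"tz":0,"turn":0,"fingers":35},{"tx":-0.005,"ty":0,"tz":0,"turn":0,"fingers":35},{"tx":-0.005,"ty":0,"tz":0,"turn":0,"fingers":35},{"tx":-0.005,"ty":0,"tz":0,"turn":0,"fingers":35},{"tx":-0.005,"ty":0,"tz":0,"turn":0,"fingers":35}]'
```

```text
clock: 15.4
eef_pos: [565.9, 15.8, 21.8]
eef_rot: [-1.569, -0.011, -1.511]
wrist_force: [-0.5, -11.8, 2.7]
finger_gap: 34.9
```

```bash
python3 -m creep '[{"tx":-0.005,"ty":0,"tz":0,"turn":0,"fingers":35},{"tx":-0.005,"ty":0,"tz":0,"turn":0,"fingers":35},{"tx":-0.005,"ty":0,"tz":0,"turn":0,"fingers":35},{"tx":-0.005,"ty":0,"tz":0,"turn":0,"fingers":35},{"tx":-0.005,"ty":0,"tz":0,"turn":0,"fingers":35},{"tx":-0.005,"ty":0,"tz":0,"turn":0,"fingers":35}]'
```

```text
clock: 16.0
eef_pos: [565.8, 15.8, 21.8]
eef_rot: [-1.569, -0.012, -1.511]
wrist_force: [-0.7, -11.6, 3.7]
finger_gap: 35.2
```

```bash
python3 -m creep '[{"tx":0.01,"ty":0,"tz":0,"turn":0,"fingers":35},{"tx":0.1,"ty":0,"tz":0,"turn":0,"fingers":35},{"tx":0.2,"ty":-0.1,"tz":0,"turn":0,"fingers":35},{"tx":0.4,"ty":-0.3,"tz":0,"turn":0,"fingers":35},{"tx":0.6,"ty":-0.5,"tz":0,"turn":0,"fingers":35},{"tx":0.8,"ty":-0.7,"tz":0,"turn":0,"fingers":35},{"tx":0.8,"ty":-0.7,"tz":0,"turn":0,"fingers":35},{"tx":0.8,"ty":-0.7,"tz":0,"turn":0,"fingers":35}]'
python3 - <<'E'
from h import *
from cell import optics
fs=[]
for n in("scene","top"):
    c=optics.camera(n); u,v=(210,180) if n=="scene" else (220,170); f=c["frame"][v:v+100,u:u+130,::-1]
    fs.append(cv2.resize(f,None,fx=3,fy=3,interpolation=cv2.INTER_CUBIC))
    d=np.load(n+"0.npz")
    im=rect(c,48,X0,Y0,W,H,S).astype(float).mean(2)
    im2=im.copy(); im2[int((99-Y0)*S):]=0 
    print(desc(blob(im2>(200 if n=="scene" else 160),(562,60))))
    rz=c["range_z"]; 
    # height of block top from depth
    hs=[]
    for y in range(36,85,6):
        for x in range(542,586,6):
            p=c["R"]@np.array([x,y,48.])+c["t"];uu=int(round(c["fx"]*p[0]/p[2]+c["cx"]));vv=int(round(c["fy"]*p[1]/p[2]+c["cy"]));z=rz[vv,uu]
            if z>0:hs.append(px2w(c,uu,vv,0)*0+ (c["R"].T@(np.array([(uu-c["cx"])/c["fx"]*z,(vv-c["cy"])/c["fy"]*z,z])-c["t"])))
    hs=np.array(hs);A=np.c_[hs[:,:2]-hs[:,:2].mean(0),np.ones(len(hs))];print(n,"top plane",np.linalg.lstsq(A,hs[:,2],rcond=None)[0],len(hs))
    cv2.imwrite(f"pics/e_{n}.png",im[200:1200])
    if n=="scene": cv2.imwrite("pics/e2.png",cv2.resize(c["frame"][200:280,250:340,::-1],None,fx=7,fy=7,interpolation=cv2.INTER_CUBIC))
cv2.imwrite("pics/s11.png",np.hstack(fs))
E
```

```text
clock: 16.8
eef_pos: [575.6, -143.7, 165.4]
eef_rot: [-1.566, -0.012, -1.513]
wrist_force: [-0.4, 0.8, -1.1]
finger_gap: 34.9
minrect c=(563.6,60.3) size=(62.8,69.0) ang=3.30 | mom c=(563.7,60.3) area=4217
scene top plane [2.11190743e-02 8.22822457e-03 4.66968862e+01] 72
minrect c=(553.6,61.9) size=(73.7,99.2) ang=90.00 | mom c=(561.1,63.5) area=4932
top top plane [-3.56094750e-02  1.00857416e-02  4.70317569e+01] 72[ WARN:0@4.795] global loadsave.cpp:1063 imwrite_ Unsupported depth image for selected encoder is fallbacked to CV_8U.
```

View pics/s11.png

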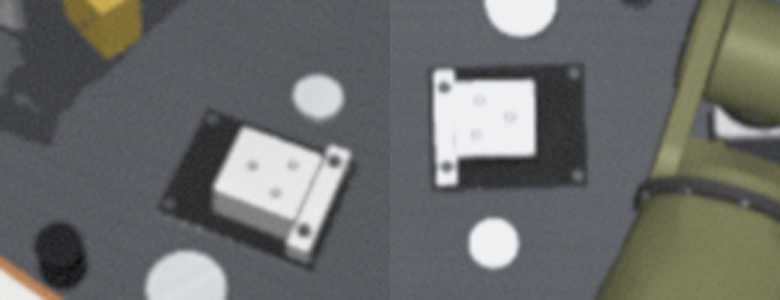

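View pics/e2.png

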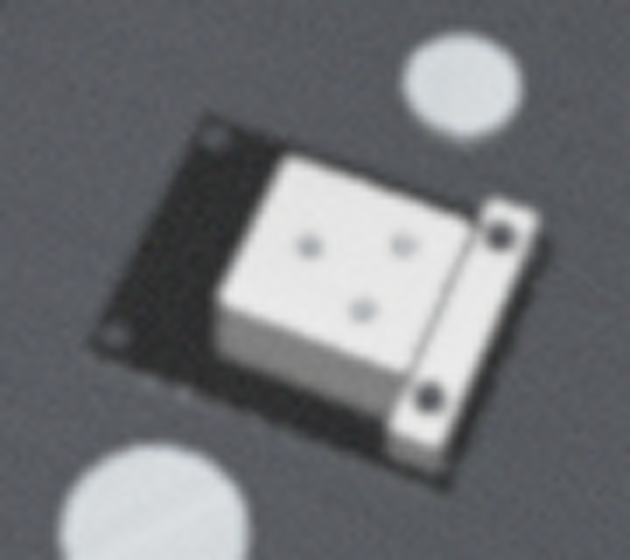

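```bash
python3 -c "
from cell import manip,monitor
print(manip.sign_off()); print(monitor.read_state()['clock'])"
```

```text
the job is handed in; nothing more can be done
None
the job is handed in; nothing more can be done
```

The block is lying on the seat, marks up, flush against the fence. I handed the job in at about 17 s; the interface gives no verdict.

**What I did**
- **Standing against the edge:** I pushed the block with two spread fingers until it stood squarely against the seat's near edge. I then backed off and it stood there free for about a second.
- **Tipping:** I pushed high along an arc until it tipped onto the seat. It came to rest about 14 mm further back than I had calculated, but lying flat and well short of the fence.
- **Pressing home:** I slid it to the fence and held a steady push of about 12 N for 1.2 s. I then retreated clear of everything.

**Forces:** The highest wrist reading was about 19 N, a brief peak when the block met the fence. That is close to the 20 N limit. I only read the force at the end of each move, so a short, higher spike in between would not have shown up.

**Last checks**

| Check | Estimate from the images | Allowed |
|---|---|---|
| Block centre, along the fence axis | −36 mm | −37.5 to −33.5 mm |
| Block middle, off the fence's middle | about −6 mm | ±15 mm |
| Block angle against the seat and fence | 3.3° against 3.0–3.2° (scene camera) | within 2° |
| Top face height from depth | about 47 mm (48 mm nominal) | 45.5 to 50.5 mm |

- **Failed check:** The top camera could not measure the final position because its outline of the block merged with the white fence. The position and angle above come from the scene camera only, though the top picture looks flush too.
- **Noisy check:** The two cameras' depth fits gave small tilts of opposite sign, up to 2°, which I took as noise.
- **Bystanders:** None of those in view in the last pictures looked moved. I did not measure their positions.

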